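Turn the dosing dial up four clicks

TASK

Turn the click-stop dial on top of the dosing controller exactly four clicks clockwise (seen from above) from where it stands, by gently pushing its raised rib round with a fingertip, not gripping it, then move clear. Pick nothing up; do not shove, tip or lift the controller, and leave the jar, cup and syringe around it alone.

Things in the scene. Friction and masses are not known exactly. Their poses are not given: they have to be found in the camera images.
- controller: White bench unit, 200 x 240 x 80 mm (its x, y, z), about 3 kg, loose on rubber feet on the bench. Origin: centre of its underside; z up. A flat black screen and two tiny lamps lie flush on its top along the +x edge; everything on its top but the dial is flush to 3 mm. The dial sits on top, its axis vertical.
- dial_axis (a point): Point on the dial's vertical axis at the controller's top face (80 mm above the bench), 25 mm to -x of the controller's centre; axes as the controller's. Ten dark ticks round the dial, 30 degrees apart, mark its ten stops: the first at +135 degrees from the controller's x axis, then clockwise seen from above to -135 degrees; end stops just beyond. It starts in one of the first four.
- dial: Click-stop dial: bare metal disc, 55 mm radius, flat top 14 mm above the controller's top. Origin as dial_axis; its x axis points along the rib; turns about z. A stop every 30 degrees: pushing the rib 40 mm from the axis takes up to about 5 N just out of a stop, falling to nothing halfway (15 degrees), where the dial springs on by itself into the next stop. Hardly any other friction.
- dial_lug (a point): On the dial's only raised part, a black radial rib on the disc: 12 mm thick, running from 17 to 53 mm from the axis, rising 25 mm above the disc's top (39 mm above the controller's top). The point is on the rib's upper edge, on its centre plane, 50 mm from the axis. Its x axis points outward along the rib, z up; turns with the dial.
- jar: Bystander: jar, 56 mm diameter, 75 mm tall, black cap, loose, upright 175 to 215 mm to one side (y) of the controller's centre. Origin at its underside.
- cup: Bystander: steel cup, 60 mm diameter, 60 mm tall, loose, upright on the controller's other side. Origin at its underside.
- syringe: Bystander: empty dispensing syringe lying on the bench beyond the controller, barrel 22 mm diameter, 133 mm long overall along its x axis, loose. Origin under the barrel's middle.

How it is judged:
At the end, for the whole second after the job is handed in: The dial rests in the stop four clicks (120 degrees) clockwise of its starting stop: the point on the rib is 81.3 to 91.5 mm from where it started (86.6 mm is exact; three clicks give 71, five give 97), and the controller stands still within 5 mm of its start (distance of dial_lug from where it was at the start of the episode between 0.0813 and 0.0915 m and linear speed of controller below 0.01 m/s and distance of dial_axis from where it was at the start of the episode below 0.005 m); the robot touches nothing.
It fails at once if the fingers grip or force the dial (over 30 N) (contact force between the fingers and dial above 30 N).
It fails at once if the controller is shoved or lifted more than 5 mm (distance of dial_axis from where it was at the start of the episode above 0.005 m).
It fails at once if the controller is tipped (angle between controller's own z axis and vertical above 0.05 rad).
It fails at once if the jar, cup or syringe is moved more than 15 mm (distance of any of jar, cup, syringe from where it was at the start of the episode above 0.015 m).
It also fails if it takes over 45 s, if anything falls off the work surface, if the arm or the gripper's body presses on something with over 40 N, if the wrist force passes 120 N, or if a joint passes its speed limit or range.

ROBOT

A 7-joint arm with a two-finger parallel gripper is mounted at the origin on the work surface. World frame = base frame: x ahead of the robot, y to its left, z up, the work surface at z = 0. Lengths are in m, angles in rad, forces in N, time in s.
With the tool pointing down it reaches from about 0.35 to 0.9 m from the base axis. Payload 8.1 kg.
Tool frame: the origin (TCP) lies midway between the tips of the shut fingers; the grasp point (between the pads) lies 19 mm behind it (robot.pinch_z is the distance from the TCP to the grasp point, in m); z points along the fingers, y is the direction in which the jaws open and shut (so a half turn about z gives the same grasp; the last joint's range is limited). The gripper opens to 85 mm and grips with 20 to 120 N. Pads are 22 mm wide; open, the fingers measure 114 mm over their backs; the gripper's body (76 mm by 85 mm) begins 54 mm behind the grasp point. The pads swing forward as they close: fully open they stand 13 mm farther back than shut.
Start: joints at [1.088, 0.434, 0.025, 1.573, -0.012, 1.134, -0.075], TCP at [0.232, -0.58, 0.231] pointing down, gripper open.
Joint ranges: [-2.62, 2.62], [-0.44, 2.09], [-1.27, 1.32], [0.08, 2.57], [-1.32, 4.46], [0.12, 2], [-2.74, 2.74]. Speed limits (rad/s): [2.22, 2.22, 3.01, 3.01, 3.14, 3.14, 3.14].

INTERFACE

Orientations are given as a rotation vector (axis times angle).
In Python, from rig import robot gives the robot as it stands.
- The arm moves only by the tool arm_command, never from a script. Its arguments are lists of equal length, an entry for each row: "travel": the shift along the tool's x, y, z in cm, a list of three; "delta_rot": the turn, a rotation vector about the tool's x, y, z in degrees, a list of three. In form: {"travel": [[dx, dy, dz], ...], "delta_rot": [[ax, ay, az], ...]}. A call has 1 to 12 rows; each row shifts and turns the commanded pose from where the row before left it, along the tool's axes as they then stand; what a row does not reach is not made up. A row lasts 1/10 s, in which the tool goes at most 50 mm and 8.59 degrees, less where a joint would pass 70% of its speed; a pose out of reach is approached as far as the arm can. A call with a gripper value outside its range is refused whole. "grip" is the gripper's target within -1 to 1 (fully open at 1, half-way at 0, shut at -1), set as the call begins (left out, the last holds). The fingers move at their own pace and stop on an object; "force" is the grip in N (left out, the last holds). Time passes only in rows, so rows that do not move let the fingers close. It gives the time, the measured TCP pose, the force and the opening at its end, in the units of the state.
- robot.get_state(): the state, without advancing time (a new reading comes with each control period).
- robot.capture(name): name is "scene" or "top" or "wrist"; returns a dict with "img" (420x560x3 uint8, red, green, blue), "fx", "fy", "cx", "cy" (pixels), "cam_to_world" (4x4, takes a point from camera to world coordinates). Camera axes: x right, y down, z forward; pixel columns grow to the right and rows downward; lengths in m; the calibration is good to about 2 mm. A picture is of the moment at which its call begins. There is no depth.
- robot.sign_off(): hands the job in, once; it reports no verdict.
Trained networks look in a picture, given as the dict that the camera call returned (one of the last four; its "shot" number tells which), for a name from the list of things; names that differ only in an ending like _2 or _b are one class to them, and where a whole thing is asked for, a point or a joint stands for the part that bears it (a point fixed in the world has none). Each returns a list of dicts, best first, with "p" (0 to 1); they miss things now and then, are a little off and sometimes report something else, mostly with a low value. They report only what shows in the picture. A call takes as long as a camera call.
- robot.cut_out(picture, label): "mask" (420x560 bool, what is visible of it) and "box" ([left, top, right, bottom] in pixels, round what is visible of it).
- robot.tip_of(picture, label): "pixel" ([column, row] in pixels: a listed point, or the origin of a listed thing).
The state is a dict: "time": time; "qpos": joint angles; "qvel": joint speeds; "effort": joint torques, N m; "position": TCP position; "tool_rot": TCP orientation; "force": force on the tool from outside, world axes, zero at the start; "moment": the same for the moment, N m; "finger_gap": finger opening in m.
Only numpy, scipy, OpenCV 4.12 (cv2) and the standard library are available. Lean on these libraries where they do the work, as an engineer would, in place of code of your own. Each camera call takes 0.05 s, during which the arm holds its last target.

## Working session

There is one attempt and no reset: what is moved stays moved. The work goes in short steps, Python scripts to look and compute and a tool call to move; the robot and the scene stay as the last step left them, time stands still between calls to the robot, and variables do not carry over. Pictures are saved under pics/ and viewed, and the job is handed in when it is done.

Besides the shell and the picture viewer there is one more tool, called after ">>>" in YAML: its name, and indented under it one key for each argument. arm_command: Moves the arm, as the interface text tells. Its arguments: {"type":"object","properties":{"travel":{"type":"array"},"delta_rot":{"type":"array"},"grip":{"type":"number"},"force":{"type":"number"}},"required":["travel","delta_rot"]}

```bash
ls; mkdir -p pics
python3 - <<'E'
from rig import robot
import cv2,numpy as np
s=robot.get_state()
for k in s: print(k,np.round(s[k],4))
for n in ["scene","top"]:
    c=robot.capture(n); cv2.imwrite(f"pics/{n}0.png",c["img"][:,:,::-1])
    print(n,c["fx"],c["fy"],c["cx"],c["cy"]);print(np.round(c["cam_to_world"],4))
    for l in ["controller","dial_axis","dial","dial_lug","jar","cup","syringe"]:
        r=robot.tip_of(c,l); print(l,[(np.round(q["pixel"],1),round(q["p"],2)) for q in r[:2]])
print(robot.get_state()["time"])
E
```

```text
pics
time 0.0
qpos [ 1.0884  0.4352  0.025   1.5741 -0.0116  1.134  -0.0751]
qvel [ 0.0007 -0.0008 -0.0002 -0.0005  0.0002 -0.0001  0.0009]
effort [-5.00000e-04 -6.70477e+01  1.02450e+00 -3.16218e+01  1.55000e-02
  1.26000e-02  0.00000e+00]
position [ 0.2315 -0.58    0.2305]
tool_rot [-3.0837e+00 -5.9260e-01  7.0000e-04]
force [ 0.0088 -0.2843 -0.5959]
moment [-0.0695  0.0133 -0.0046]
finger_gap 0.085
scene 484.0861793077952 484.0861793077952 268.1016998134028 217.92647325384976
[[-0.1622  0.5496 -0.8195  1.5139]
 [ 0.9866  0.0777 -0.1432  0.2191]
 [-0.015  -0.8318 -0.5548  0.6978]
 [ 0.      0.      0.      1.    ]]
controller [(array([290.1, 241.9]), 0.79)]
dial_axis [(array([290.1, 210.5]), 0.88)]
dial []
dial_lug [(array([304. , 188.2]), 0.65), (array([361.5, 222.9]), 0.21)]
jar [(array([360.2, 228.1]), 0.96)]
cup [(array([208.6, 261.9]), 0.75)]
syringe [(array([326.2, 285.9]), 0.8)]
top 513.5672585085761 513.5672585085761 272.767980829343 205.96104742548707
[[ 0.0166 -0.9983  0.0564  0.5019]
 [-0.9998 -0.0163  0.0063  0.0604]
 [-0.0054 -0.0565 -0.9984  1.3256]
 [ 0.      0.      0.      1.    ]]
controller [(array([253.5, 204.8]), 0.6)]
dial_axis [(array([255.1, 216.1]), 0.69)]
dial [(array([258.2, 215.9]), 0.58)]
dial_lug [(array([238. , 226.9]), 0.91), (array([257.3, 217.9]), 0.36)]
jar [(array([188.1, 243.1]), 0.7)]
cup [(array([327.5, 175.1]), 0.59)]
syringe [(array([222.2, 151.6]), 0.87)]
0.8
```

View images.

Run:
```python
import cv2
a=cv2.imread("pics/top0.png"); cv2.imwrite("pics/top0c.png",cv2.resize(a[120:280,150:360],None,fx=3.7,fy=3.7,interpolation=cv2.INTER_CUBIC))
```

```text
(no output)
```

View pics/top0c.png

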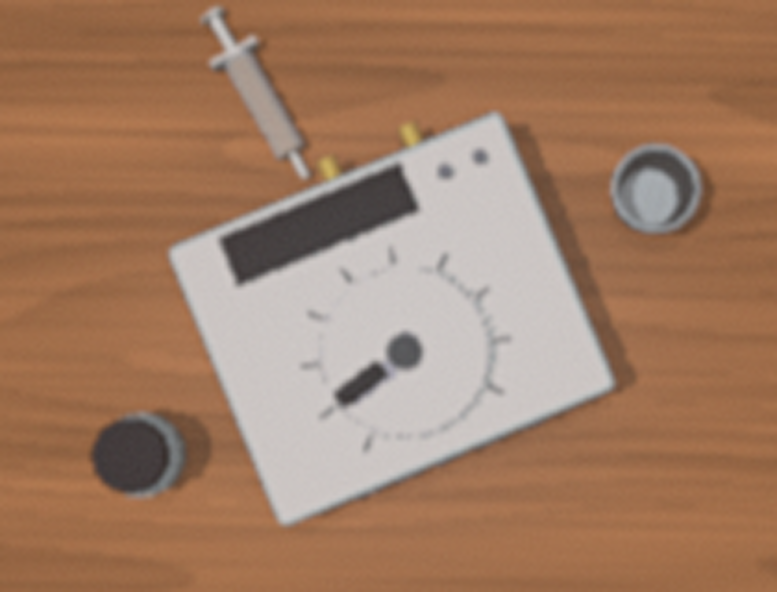

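View pics/scene0.png

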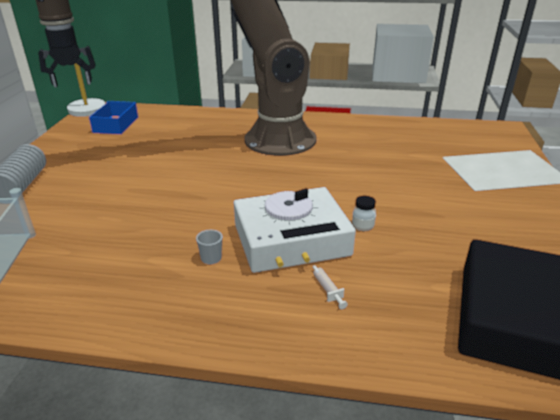

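The top view shows the controller yawed about 23°, with the dial centre near full-image pixel (259,215). The rib points at the second tick, near (238,231). The jar is lower-left, the cup right and the syringe above. Next I'll measure the pose properly.

```bash
cat > h.py <<'E'
import numpy as np,cv2
from rig import robot
def ray(c,px,z):
    px=np.atleast_2d(px).astype(float)
    d=np.c_[(px[:,0]-c["cx"])/c["fx"],(px[:,1]-c["cy"])/c["fy"],np.ones(len(px))]
    T=c["cam_to_world"]; d=d@T[:3,:3].T; o=T[:3,3]
    return o+d*((z-o[2])/d[:,2])[:,None]
def dark(c,ax,r,zlo=0.119):
    pass
E
python3 - <<'E'
from h import *
c=robot.capture("top")
r=robot.cut_out(c,"controller")[0]; m=r["mask"].astype(np.uint8); print(r["p"],m.sum())
m=cv2.morphologyEx(m,cv2.MORPH_CLOSE,np.ones((9,9)));m=cv2.morphologyEx(m,cv2.MORPH_OPEN,np.ones((13,13)))
cn=max(cv2.findContours(m,0,1)[0],key=cv2.contourArea)
W=ray(c,cn[:,0],0.08)[:,:2]
rc=cv2.minAreaRect((W*1000).astype(np.float32)); print("rect mm",rc); 
for l in ["controller","dial_axis","dial","dial_lug"]:
    for q in robot.tip_of(c,l)[:1]:
        z={"controller":0,"dial_axis":.08,"dial":.08,"dial_lug":.119}[l]; print(l,q["p"],ray(c,q["pixel"],z))
c2=robot.capture("scene")
for l in ["controller","dial_axis","dial","dial_lug","jar","cup"]:
    for q in robot.tip_of(c2,l)[:1]:
        z={"controller":0,"dial_axis":.08,"dial":.08,"dial_lug":.119}.get(l,0); print(l,q["p"],ray(c2,q["pixel"],z))
# dark rib pixels near dial
g=c["img"].astype(int).sum(2)
ys,xs=np.mgrid[0:420,0:560]
P=ray(c,np.c_[xs.ravel(),ys.ravel()],.119)[:,:2].reshape(420,560,2)
yaw=np.radians(22.7)
np.save("/tmp/img.npy",c["img"])
sub=(g<330)&(xs>235)&(xs<257)&(ys>214)&(ys<232)
n,lab,st,ce=cv2.connectedComponentsWithStats(sub.astype(np.uint8))
for i in range(1,n):
    if st[i,4]>15: 
        q=P[lab==i]; mu=q.mean(0); w,v=np.linalg.eigh(np.cov(q.T)); print("comp",st[i],mu,np.sqrt(w*12),np.degrees(np.arctan2(*v[::-1,1])))
print(robot.get_state()["time"])
E
```

```text
0.8 7983
rect mm ((577.9342041015625, 112.87069702148438), (210.6730499267578, 238.94952392578125), 24.241252899169922)
controller 0.84 [[0.57202463 0.11465987 0.        ]]
dial_axis 0.95 [[0.54462154 0.10148944 0.08      ]]
dial 0.84 [[0.54844195 0.10544344 0.08      ]]
dial_lug 0.92 [[0.51658154 0.15234054 0.119     ]]
controller 0.76 [[0.58477324 0.11467603 0.        ]]
dial_axis 0.66 [[0.55326166 0.0969232  0.08      ]]
dial 0.71 [[0.54762437 0.09570259 0.08      ]]
dial_lug 0.87 [[0.53062167 0.13471777 0.119     ]]
jar 0.77 [[0.48067444 0.28374198 0.        ]]
cup 0.56 [[ 6.77511542e-01 -6.11351954e-02  1.11022302e-16]]
comp [241 218  13  11  66] [0.52793536 0.12753404] [0.01084926 0.03299886] 128.14801143041566
1.45
```

Run:
```python
from h import *
c=robot.capture("top"); 
k=np.array([[170,248],[500,112],[614,385],[285,523]])/3.7+[150,120]-.4
W=ray(c,k,.08); print(W, np.linalg.norm(np.diff(W,axis=0),axis=1))
d=W[0]-W[3]+W[1]-W[2]; yaw=np.arctan2(d[1],d[0]); ce=W.mean(0); print("yaw",np.degrees(yaw),"axis from corners",ce[:2]-.025*np.array([np.cos(yaw),np.sin(yaw)]))
g=c["img"].astype(int).sum(2)
sub=np.zeros_like(g,dtype=bool); sub[208:224,252:268]=g[208:224,252:268]<400
n,lab,st,cc=cv2.connectedComponentsWithStats(sub.astype(np.uint8)); print(st,cc); 
i=1+np.argmax(st[1:,4]); print("hub",ray(c,cc[i],.094))
```

```text
[[ 0.61634632  0.25719997  0.08      ]
 [ 0.71000893  0.04132679  0.08      ]
 [ 0.53099057 -0.03608289  0.08      ]
 [ 0.43738089  0.17753457  0.08      ]] [0.23531662 0.19503803 0.23322776]
yaw 23.690765735063152 axis from corners [0.55078849 0.09994961]
[[     0      0    560    420 235122]
 [   255    210      9     10     66]
 [   252    218      3      6     12]] [[279.50713672 209.4980138 ]
 [258.95454545 214.57575758]
 [252.66666667 220.5       ]]
hub [[0.55020306 0.10100704 0.094     ]]
```

>>> arm_command:
  travel:
    - [1.6,-1.7,0]
    - [3.2,-3.4,0]
    - [3.2,-3.4,0]
    - [3.2,-3.4,0]
    - [3.2,-3.4,0]
    - [3.2,-3.4,0]
    - [3.2,-3.4,0]
    - [3.2,-3.4,0]
    - [3.2,-3.4,0]
    - [3.2,-3.4,0]
    - [3.2,-3.4,0]
    - [3.2,-3.4,0]
  delta_rot:
    - [0,0,0]
    - [0,0,0]
    - [0,0,0]
    - [0,0,0]
    - [0,0,0]
    - [0,0,0]
    - [0,0,0]
    - [0,0,0]
    - [0,0,0]
    - [0,0,0]
    - [0,0,0]
    - [0,0,0]
  grip: -1
  force: 40

```text
time: 2.7
position: [0.429, -0.0792, 0.2317]
tool_rot: [3.085, 0.592, 0.001]
force: [0.6, -0.5, 0.5]
finger_gap: -0.0001
```

>>> arm_command:
  travel:
    - [3.2,-3.4,0]
    - [3.2,-3.4,0]
    - [3.2,-3.4,0]
    - [3.2,-3.4,0]
    - [1.6,-1.7,0]
    - [0,0,0]
  delta_rot:
    - [0,0,0]
    - [0,0,0]
    - [0,0,0]
    - [0,0,0]
    - [0,0,0]
    - [0,0,0]

```text
time: 3.3
position: [0.5062, 0.1189, 0.2314]
tool_rot: [-3.081, -0.601, -0.002]
force: [-0.5, -0.6, 0.5]
finger_gap: -0.0001
```

>>> arm_command:
  travel:
    - [0,0,0]
    - [0,0,0]
    - [0,0,0]
    - [0,0,0]
    - [0,0,0]
    - [0,0,0]
    - [0,0,0]
    - [0,0,0]
    - [0,0,0]
    - [0,0,0]
    - [0,0,0]
    - [0,0,0]
  delta_rot:
    - [0,0,-8]
    - [0,0,-8]
    - [0,0,-8]
    - [0,0,-8]
    - [0,0,-8]
    - [0,0,-8]
    - [0,0,-8]
    - [0,0,-8]
    - [0,0,-8]
    - [0,0,-8]
    - [0,0,-8]
    - [0,0,-8]

```text
time: 4.5
position: [0.5054, 0.1131, 0.2313]
tool_rot: [1.618, 2.692, -0.001]
force: [-0.3, 0.2, 0.5]
finger_gap: -0.0002
```

>>> arm_command:
  travel:
    - [0,0,0]
    - [0,0,0]
    - [0,0,0]
  delta_rot:
    - [0,0,-5.5]
    - [0,0,-5]
    - [0,0,0]

```text
time: 4.8
position: [0.5054, 0.1132, 0.2311]
tool_rot: [1.371, 2.827, -0.001]
force: [-0.6, 0.4, 0.1]
finger_gap: -0.0003
```

```bash
cat >> h.py <<'E'
from scipy.spatial.transform import Rotation as Ro
AX=np.array([0.550,0.1005])
def goto(phi,off,z,r=.040):
    "cm in tool axes from measured pose; phi = tool radial angle deg"
    s=robot.get_state(); p=np.array(s["position"]); R=Ro.from_rotvec(s["tool_rot"])
    a=np.radians(phi);u=np.array([np.cos(a),np.sin(a)]);t=np.array([-u[1],u[0]])
    g=np.r_[AX+r*u+off*t,z]
    print("t",s["time"],"pos",p.round(4),"yaw",np.degrees(np.arctan2(R.as_matrix()[1,0],R.as_matrix()[0,0])).round(1),"tilt",np.round(R.as_matrix()[:,2],3),"F",np.round(s["force"],1),"goal",g.round(4),"tool cm",(R.inv().apply(g-p)*100).round(2),"q",np.round(s["qpos"],2))
E
python3 - <<'E'
from h import *
goto(128.5,.034,.105)
for n in ["wrist","scene"]:
    c=robot.capture(n); cv2.imwrite(f"pics/{n}1.png",c["img"][:,:,::-1])
E
```

```text
t 4.8 pos [0.5054 0.1132 0.2311] yaw 128.3 tilt [-0.    -0.001 -1.   ] F [-0.6  0.4  0.1] goal [0.4985 0.1106 0.105 ] tool cm [ 0.24 -0.69 12.62] q [ 0.3   0.38 -0.81  1.78  0.3   1.11  0.05]
```

View pics/wrist1.png

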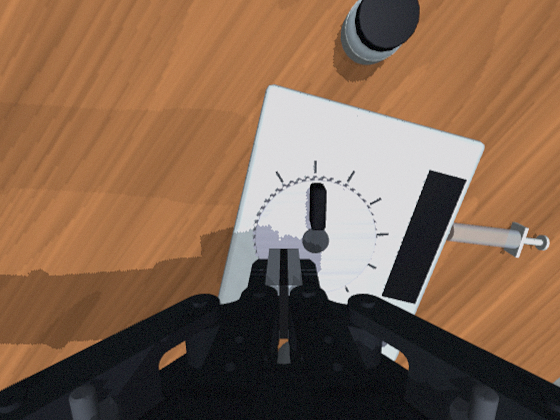

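View pics/scene1.png

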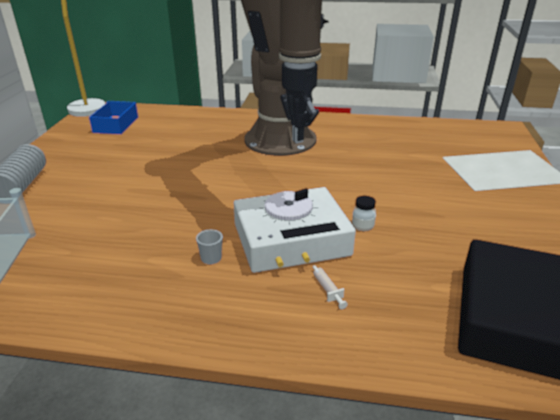

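The wrist view shows the rib straight up the image (317,180–235), with the fingertips at (285,265) on its counter-clockwise side. I'll descend there.

>>> arm_command:
  travel:
    - [0.25,-0.7,0]
    - [0,0,2]
    - [0,0,3]
    - [0,0,3]
    - [0,0,2]
    - [0,0,1.6]
    - [0,0,1]
    - [0,0,0]
    - [0,0,0]
  delta_rot:
    - [0,0,0]
    - [0,0,0]
    - [0,0,0]
    - [0,0,0]
    - [0,0,0]
    - [0,0,0]
    - [0,0,0]
    - [0,0,0]
    - [0,0,0]

```text
time: 5.8
position: [0.4986, 0.1122, 0.1058]
tool_rot: [1.371, 2.826, 0.0]
force: [0.5, -0.6, 0.6]
finger_gap: 0.0001
```

Run:
```python
from h import *
goto(128.5,.034,.105)
for n in ["wrist","top"]:
    c=robot.capture(n); cv2.imwrite(f"pics/{n}2.png",c["img"][:,:,::-1])
    if n=="top": cv2.imwrite(f"pics/{n}2.png",cv2.resize(c["img"][150:280,170:350,::-1],None,fx=4,fy=4,interpolation=cv2.INTER_CUBIC))
```

```text
t 5.8 pos [0.4986 0.1122 0.1058] yaw 128.2 tilt [ 0. -0. -1.] F [ 0.5 -0.6  0.6] goal [0.4985 0.1106 0.105 ] tool cm [-0.12 -0.11  0.08] q [ 0.22  0.51 -0.73  1.95  0.45  0.85 -0.09]
```

View pics/wrist2.png

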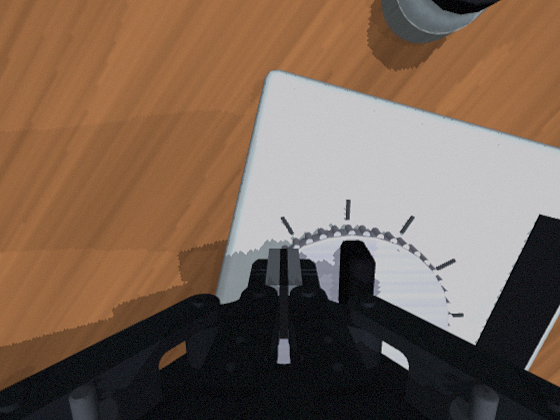

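View pics/top2.png

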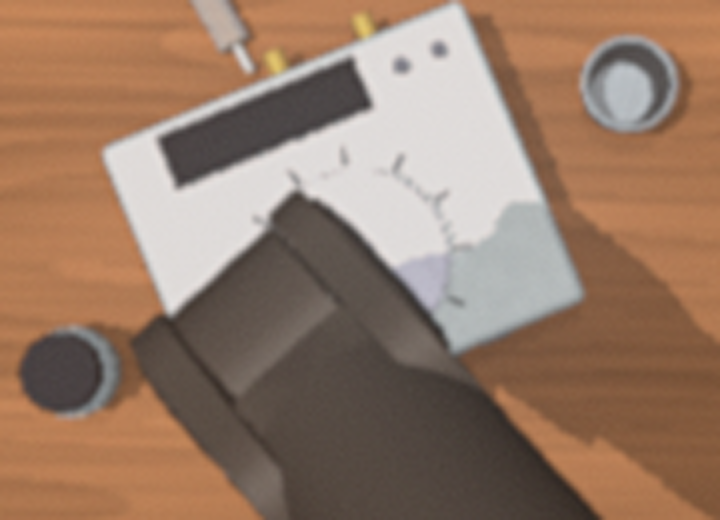

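The wrist view shows a gap between the fingertip's right edge (318) and the rib's left edge (340), so the tip is clear and beside the rib. Now I'll move in to touch.

>>> arm_command:
  travel:
    - [0,0.2,0]
    - [0,0.2,0]
    - [0,0.1,0]
    - [0,0.1,0]
    - [0,0.1,0]
    - [0,0,0]
  delta_rot:
    - [0,0,0]
    - [0,0,0]
    - [0,0,0]
    - [0,0,0]
    - [0,0,0]
    - [0,0,0]

```text
time: 6.5
position: [0.5041, 0.1166, 0.1053]
tool_rot: [-1.371, -2.827, -0.0]
force: [-0.5, 0.3, -0.4]
finger_gap: -0.0
```

>>> arm_command:
  travel:
    - [0,0.1,0]
    - [0,0.1,0]
    - [0,0.1,0]
    - [0,0,0]
    - [0,0,0]
  delta_rot:
    - [0,0,0]
    - [0,0,0]
    - [0,0,0]
    - [0,0,0]
    - [0,0,0]

```text
time: 7.0
position: [0.5064, 0.1184, 0.1053]
tool_rot: [-1.371, -2.827, 0.0]
force: [-0.1, 0.3, -0.5]
finger_gap: 0.0002
```

Run:
```python
from h import *
goto(128.5,.021,.105)
for n in ["wrist"]:
    c=robot.capture(n); cv2.imwrite(f"pics/{n}3.png",c["img"][:,:,::-1])
```

```text
t 7.0 pos [0.5064 0.1184 0.1053] yaw 128.3 tilt [-0. -0. -1.] F [-0.1  0.3 -0.5] goal [0.5087 0.1187 0.105 ] tool cm [-0.11  0.2   0.03] q [ 0.2   0.52 -0.73  1.93  0.45  0.86 -0.1 ]
```

View pics/wrist3.png

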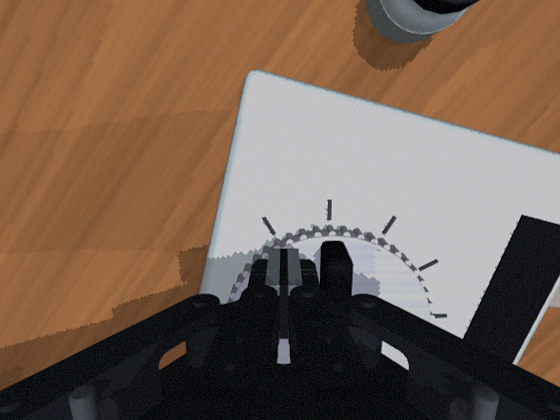

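>>> arm_command:
  travel:
    - [0.11,0.22,0]
    - [0.11,0.22,0]
    - [0.11,0.22,0]
    - [0.11,0.22,0]
    - [0.11,0.22,0]
    - [0.11,0.22,0]
    - [0.11,0.22,0]
    - [0,0,0]
  delta_rot:
    - [0,0,3]
    - [0,0,3]
    - [0,0,3]
    - [0,0,3]
    - [0,0,3]
    - [0,0,3]
    - [0,0,3]
    - [0,0,0]

```text
time: 7.85
position: [0.516, 0.1328, 0.1053]
tool_rot: [1.864, 2.529, 0.0]
force: [0.1, -0.5, -0.1]
finger_gap: -0.0002
```

Run:
```python
from h import *
goto(128.5-21,.022,.105)
for n in ["wrist"]:
    c=robot.capture(n); cv2.imwrite(f"pics/{n}4.png",c["img"][:,:,::-1])
```

```text
t 7.85 pos [0.516  0.1328 0.1053] yaw 107.2 tilt [ 0.  0. -1.] F [ 0.1 -0.5 -0.1] goal [0.517 0.132 0.105] tool cm [-0.11  0.07  0.03] q [ 0.11  0.51 -0.63  1.9   0.4   0.85 -0.43]
```

View pics/wrist4.png

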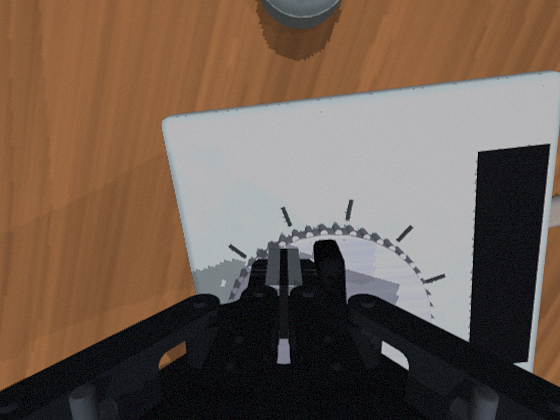

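The rib tip (325,245) is now between ticks 2 and 3, so the first click is about half done with low force. I'll carry on.

>>> arm_command:
  travel:
    - [0.11,0.22,0]
    - [0.11,0.22,0]
    - [0.11,0.22,0]
    - [0.11,0.22,0]
    - [0.11,0.22,0]
    - [0.11,0.22,0]
    - [0.11,0.22,0]
    - [0.11,0.22,0]
    - [0.11,0.22,0]
    - [0,0,0]
  delta_rot:
    - [0,0,3]
    - [0,0,3]
    - [0,0,3]
    - [0,0,3]
    - [0,0,3]
    - [0,0,3]
    - [0,0,3]
    - [0,0,3]
    - [0,0,3]
    - [0,0,0]

```text
time: 8.9
position: [0.5346, 0.1443, 0.1053]
tool_rot: [-2.401, -2.026, 0.0]
force: [0.0, -0.5, 0.3]
finger_gap: 0.0004
```

Run:
```python
from h import *
goto(128.5-48,.022,.105)
for n in ["wrist"]:
    c=robot.capture(n); cv2.imwrite(f"pics/{n}5.png",c["img"][:,:,::-1])
```

```text
t 8.9 pos [0.5346 0.1443 0.1053] yaw 80.3 tilt [-0.  0. -1.] F [ 0.  -0.5  0.3] goal [0.5349 0.1436 0.105 ] tool cm [-0.06  0.04  0.03] q [ 0.01  0.51 -0.5   1.86  0.32  0.85 -0.83]
```

View pics/wrist5.png

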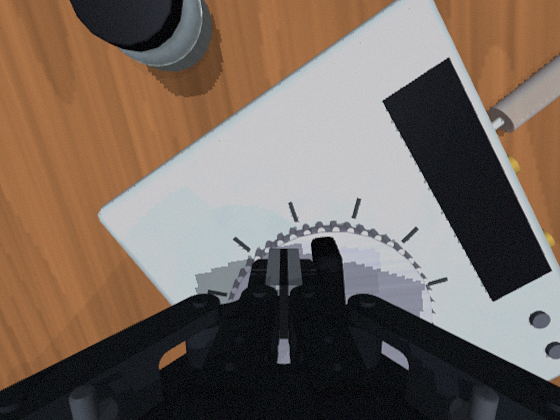

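The rib tip (325,242) is again between ticks, this time 3 and 4. The rib lags the tool by about 7° because the fingers are thinner than I assumed. I'll take that up with +y 4 mm and continue.

>>> arm_command:
  travel:
    - [0,0.1,0]
    - [0,0.1,0]
    - [0,0.1,0]
    - [0,0.1,0]
    - [0.09,0.21,0]
    - [0.09,0.21,0]
    - [0.09,0.21,0]
    - [0.09,0.21,0]
    - [0.09,0.21,0]
    - [0.09,0.21,0]
    - [0,0,0]
  delta_rot:
    - [0,0,0]
    - [0,0,0]
    - [0,0,0]
    - [0,0,0]
    - [0,0,3]
    - [0,0,3]
    - [0,0,3]
    - [0,0,3]
    - [0,0,3]
    - [0,0,3]
    - [0,0,0]

```text
time: 10.05
position: [0.552, 0.1449, 0.1053]
tool_rot: [-2.69, -1.623, 0.001]
force: [-2.0, 0.4, 1.4]
finger_gap: -0.0002
```

Run:
```python
from h import *
goto(128.5-66,.018,.105)
for n in ["wrist","top"]:
    c=robot.capture(n); cv2.imwrite(f"pics/{n}6.png",c["img"][:,:,::-1])
```

```text
t 10.05 pos [0.552  0.1449 0.1053] yaw 62.2 tilt [-0. -0. -1.] F [-2.   0.4  1.4] goal [0.5525 0.1443 0.105 ] tool cm [-0.03  0.07  0.03] q [-0.05  0.52 -0.42  1.82  0.27  0.85 -1.09]
```

View pics/wrist6.png

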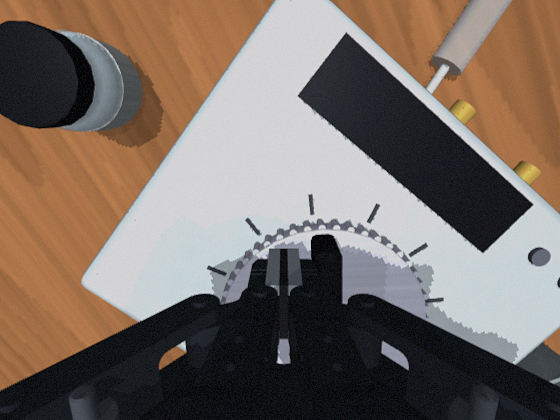

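Two clicks are done: the rib tip (324,240) is just past tick 4 (311,205), and the finger is pushing into click 3.

>>> arm_command:
  travel:
    - [0.09,0.21,0]
    - [0.09,0.21,0]
    - [0.09,0.21,0]
    - [0.09,0.21,0]
    - [0.09,0.21,0]
    - [0.09,0.21,0]
    - [0.09,0.21,0]
    - [0.09,0.21,0]
    - [0,0,0]
  delta_rot:
    - [0,0,3]
    - [0,0,3]
    - [0,0,3]
    - [0,0,3]
    - [0,0,3]
    - [0,0,3]
    - [0,0,3]
    - [0,0,3]
    - [0,0,0]

```text
time: 11.05
position: [0.5703, 0.1396, 0.1054]
tool_rot: [2.968, 1.029, 0.001]
force: [-0.3, 1.2, -0.1]
finger_gap: 0.0001
```

Run:
```python
from h import *
goto(128.5-90,.018,.105)
for n in ["wrist"]:
    c=robot.capture(n); cv2.imwrite(f"pics/{n}7.png",c["img"][:,:,::-1])
```

```text
t 11.05 pos [0.5703 0.1396 0.1054] yaw 38.2 tilt [ 0.001 -0.    -1.   ] F [-0.3  1.2 -0.1] goal [0.5701 0.1395 0.105 ] tool cm [-0.03  0.    0.04] q [-0.12  0.53 -0.31  1.79  0.2   0.86 -1.42]
```

View pics/wrist7.png

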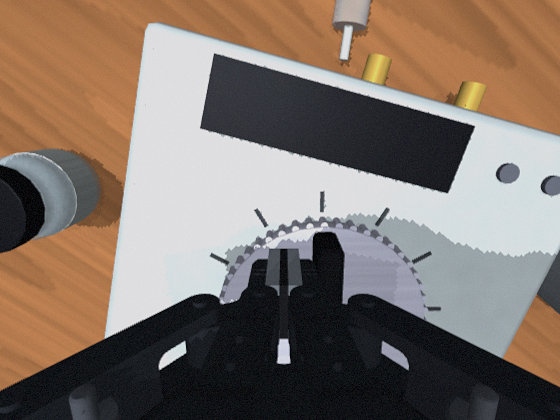

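Three clicks are done: the rib is aligned with tick 5 at (322,200). Now the last one, stopping just past halfway.

>>> arm_command:
  travel:
    - [0.09,0.21,0]
    - [0.09,0.21,0]
    - [0.09,0.21,0]
    - [0.06,0.14,0]
    - [0.06,0.14,0]
    - [0.06,0.14,0]
    - [0.06,0.14,0]
    - [0,0,0]
    - [0,0,0]
  delta_rot:
    - [0,0,3]
    - [0,0,3]
    - [0,0,3]
    - [0,0,2]
    - [0,0,2]
    - [0,0,2]
    - [0,0,2]
    - [0,0,0]
    - [0,0,0]

```text
time: 12.0
position: [0.5802, 0.132, 0.1052]
tool_rot: [3.087, 0.579, -0.0]
force: [1.4, 0.6, -0.4]
finger_gap: 0.0002
```

Run:
```python
from h import *
goto(128.5-107,.018,.105)
for n in ["wrist"]:
    c=robot.capture(n); cv2.imwrite(f"pics/{n}8.png",c["img"][:,:,::-1])
```

```text
t 12.0 pos [0.5802 0.132  0.1052] yaw 21.3 tilt [-0.    -0.001 -1.   ] F [ 1.4  0.6 -0.4] goal [0.5806 0.1319 0.105 ] tool cm [0.04 0.03 0.02] q [-0.15  0.53 -0.23  1.77  0.15  0.86 -1.65]
```

View pics/wrist8.png

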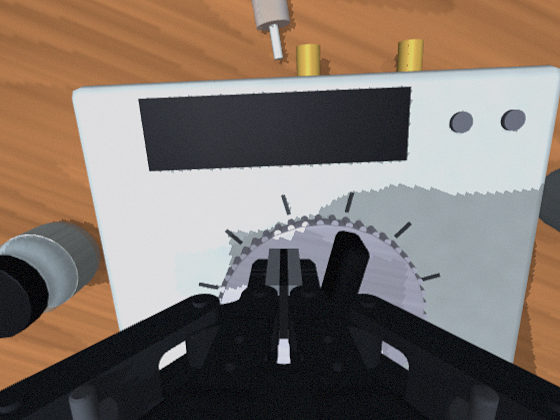

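The dial sprang free of the finger, and the rib now points at tick 6 (350,200). I'll back off, lift, and move clear.

>>> arm_command:
  travel:
    - [0,-0.5,0]
    - [0,-0.3,0]
    - [0,0,-2]
    - [0,0,-4]
    - [0,0,-4]
    - [0,0,-3]
    - [-2,2,0]
    - [-3,4,0]
    - [-3,4,0]
    - [-3,4,0]
    - [-3,4,0]
    - [-2,2,0]
  delta_rot:
    - [0,0,0]
    - [0,0,0]
    - [0,0,0]
    - [0,0,0]
    - [0,0,0]
    - [0,0,0]
    - [0,0,0]
    - [0,0,0]
    - [0,0,0]
    - [0,0,0]
    - [0,0,0]
    - [0,0,0]

```text
time: 13.25
position: [0.4993, -0.1085, 0.2354]
tool_rot: [3.087, 0.573, -0.001]
force: [0.2, 1.0, 0.3]
finger_gap: 0.0003
```

>>> arm_command:
  travel:
    - [-2,2,0]
    - [-2,4,0]
    - [-1,2,0]
    - [0,0,0]
    - [0,0,0]
  delta_rot:
    - [0,0,0]
    - [0,0,0]
    - [0,0,0]
    - [0,0,0]
    - [0,0,0]

```text
time: 13.75
position: [0.483, -0.1967, 0.2353]
tool_rot: [-3.087, -0.579, -0.0]
force: [0.4, 0.1, 0.6]
finger_gap: -0.0002
```

Run:
```python
from h import *
goto(8.5,.018,.105)
c=robot.capture("top"); cv2.imwrite("pics/top9.png",cv2.resize(c["img"][120:280,150:360,::-1],None,fx=3.7,fy=3.7,interpolation=cv2.INTER_CUBIC))
q=robot.tip_of(c,"dial_lug")
for k in q[:2]: print(k["p"],k["pixel"],ray(c,k["pixel"],.119))
g=c["img"].astype(int).sum(2); ys,xs=np.mgrid[0:420,0:560]
P=ray(c,np.c_[xs.ravel(),ys.ravel()],.119)[:,:2].reshape(420,560,2)
d=np.linalg.norm(P-AX,axis=2)
sub=(g<330)&(d<.06)
n,lab,st,ce=cv2.connectedComponentsWithStats(sub.astype(np.uint8),connectivity=4)
for i in range(1,n):
    if st[i,4]>15:
        p=P[lab==i]; mu=p.mean(0); w,v=np.linalg.eigh(np.cov(p.T)); print("comp",st[i],mu,np.sqrt(w*12),np.degrees(np.arctan2(*v[::-1,1])),"polar",np.degrees(np.arctan2(*(mu-AX)[::-1])))
```

```text
t 13.75 pos [ 0.483  -0.1967  0.2353] yaw 21.2 tilt [-0.  0. -1.] F [0.4 0.1 0.6] goal [0.5869 0.1242 0.105 ] tool cm [ 21.3  -26.15  13.04] q [ 0.38  0.27 -0.12  1.81  0.04  1.06 -0.95]
0.71 [254.4, 194.5] [[0.59638113 0.1117759  0.119     ]]
comp [254 193   6  14  61] [0.58488711 0.10555186] [0.01029678 0.03268594] -171.82453152749562 polar 8.23949752488876
comp [256 211   7   8  46] [0.54910085 0.09981884] [0.01457419 0.01688774] -161.5322756729597 polar -142.8538843554075
```

View pics/top9.png

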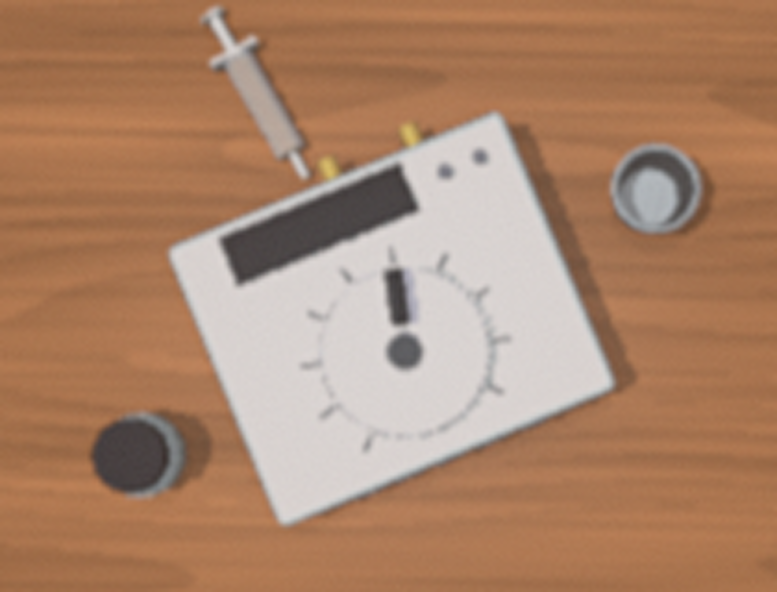

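The rib now sits on the sixth tick (crop (392,255)), four ticks clockwise of the second. The controller and the things around it are at the same pixels as before, and the arm is clear.

```bash
python3 -c "
from rig import robot
print(robot.sign_off())"
```

```text
the job is handed in; nothing more can be done
None
```

The dial now rests four clicks clockwise of its start, moved from the second tick to the sixth. I pushed the rib round with the shut fingertips, stopped just past halfway on the last click so the dial sprang into its stop, then lifted clear and handed the job in. It took about 14 s of the 45 s allowed.

**Dial angle:** in the top view the rib direction went from 128.1° to 8.2°, a turn of 119.9° against the 120° needed.

**Forces:** readings at the ends of the moves stayed under about 3 N. I did not see the peaks within each move.

**Surroundings:** by eye in the before and after top views, the controller, jar, cup and syringe are at the same pixels.

**Disagreements:**
- The network's position for the rib point in the first top picture was up to 2 cm away from its scene-camera position. I used the rib's dark pixels and the hub instead.
- The first measured controller outline, 211 x 239 mm, was too long because it included the outlets. I used the corners read from the picture instead.
- The fingers were about 4 mm thinner to each side than I had assumed, which I corrected partway through.

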